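Weigh out walnuts with the scoop

ROBOT

A 7-joint arm with a two-finger parallel gripper is mounted at the origin on the work surface. World frame = base frame: x ahead of the robot, y to its left, z up, the work surface at z = 0. Lengths are in m, angles in rad, forces in N, time in s.
With the tool pointing down it reaches from about 0.425 to 0.925 m from the base axis. Payload 6.8 kg.
Tool frame: the origin (TCP) lies between the finger pads; the fingertips stand r.tips_ahead ahead of it and the grasp point (between the pads) lies 5 mm behind it (r.tips_ahead is the distance from the TCP to the fingertips, in m); z points along the fingers, y is the line along which they close (so a half turn about z gives the same grasp; the last joint's range is limited). The gripper opens to 85 mm and grips with 20 to 120 N. Pads are 22 mm wide; open, the fingers measure 114 mm over their backs; the gripper's body (76 mm by 85 mm) begins 54 mm behind the grasp point. The pads swing forward as they close: fully open they stand 13 mm farther back than shut.
Start: joints at [-1.231, 0.477, 0.022, 1.555, -0.011, 1.109, -0.083], TCP at [0.292, 0.608, 0.245] pointing down, gripper open.
Joint ranges: [-2.96, 2.96], [-0.34, 2.1], [-1.41, 1.46], [0.24, 2.44], [-1.37, 4.51], [0.17, 1.92], [-2.96, 2.96]. Speed limits (rad/s): [2.39, 2.39, 3.14, 3.14, 3.14, 3.14, 3.14].

INTERFACE

Orientations are given as a rotation vector (axis times angle).
In Python, from bench import r gives the robot as it stands.
- The arm moves only by the tool move_arm, never from a script. Its argument "rows" is one flat list of numbers, 4 for each row, row after row: the shift along the tool's x, y, z in cm, then the turn about the tool's z in degrees. In form: [tx, ty, tz, twist, tx, ty, tz, twist, ...]. A call has 1 to 10 rows; each row is the pose to reach, as a shift and turn from the pose commanded when the call began, along the tool's axes at that moment; what a row does not reach only later rows make up. A row lasts 1/8 s, in which the tool goes at most 62.5 mm and 10.7 degrees, less where a joint would pass 70% of its speed; a pose out of reach is approached as far as the arm can. A call with a gripper value outside its range is refused whole. "fingers" is the opening, from 0 (shut) to 1 (fully open), set as the call begins (left out, the last holds). The fingers move at their own pace and stop on an object; "newtons" is the grip in N (left out, the last holds). Time passes only in rows, so rows that repeat a pose let the fingers close. It gives the time, the measured TCP pose, the force, the opening and the grip force at its end, in the units of the state.
- r.get_obs(): the state, without advancing time (a new reading comes with each control period).
- r.grab_frame(name): name is "scene" or "top" or "wrist"; returns the picture (400x640x3 uint8, blue, green, red); there is no depth.
- r.camera_params(name): a dict with "fx", "fy", "cx", "cy" (pixels), "world_from_camera" (4x4, takes a point from camera to world coordinates). Camera axes: x right, y down, z forward; pixel columns grow to the right and rows downward; lengths in m; the calibration is good to about 2 mm. A picture is of the moment at which its call begins: read the wrist's pose just before it. camera_params takes no time and is no camera call; for the wrist camera it gives the pose at the moment of the call.
- r.hand_in(): hands the job in; it is judged then, once.
The state is a dict: "clock": time; "joints": joint angles; "qvel": joint speeds; "tau": joint torques, N m; "tcp_pos": TCP position; "orientation": TCP orientation; "contact_force": force on the tool from outside, world axes, zero at the start; "moment": the same for the moment, N m; "grip_width": finger opening in m; "gripper_force": force on a finger pad.
Only numpy, scipy, OpenCV 4.12 (cv2) and the standard library are available. Lean on these libraries where they do the work, as an engineer would, in place of code of your own. Each camera call takes 0.05 s, during which the arm holds its last target. There are 200 camera calls.

TASK

Pick up the scoop by its handle, scoop up at least three walnuts from the tray in one go, and tip at least three into the scale's pan. Then lay the scoop back on its rest, level and between the rails. Do not touch the walnuts with the fingers, leave any that are not weighed in the tray, none in the scoop or on the counter, and leave the other kitchen things where they stand.

Things in the scene. Friction and masses are not known exactly. Their poses are not given: they have to be found in the camera images.
- scoop: Steel scoop, 0.16 kg, level on its rest. Flat pan 110 mm long (x), 84 wide (y), floor 2 mm, side walls 36 mm high (cut low towards the lip), back wall 50 mm; open at the front lip (-x end). Origin: centre of the pan's underside; z up. Wooden handle (18 mm wide in y, 22 mm tall) runs level along +x, from x = 54 to 166 mm, its centre line 68 mm above the underside.
- scoop_grip (a point): Point on the scoop handle's centre line where it is best gripped across its 18 mm width: 95 mm in +x from the scoop's origin, 68 mm above its underside.
- scoop_lip (a point): Middle of the scoop's front lip, underside: 55 mm in -x from the scoop's origin.
- rest: Scoop rest: a wooden board 160 mm (x) by 130 mm (y), 10 mm thick, with a rail along each y side; rails 120 mm long, tops 24 mm above the counter, 104 mm clear between them. The scoop's pan lies between them. Origin: centre of its underside, on the counter. Fixed.
- tray: Dark wooden open tray with four walnuts: 36 mm high, floor and walls 6 mm. Inside: flat floor 230 mm (x) by 96 mm (y); the y walls are upright, the x end walls lean outwards 11 degrees (252 by 108 mm outside at the top). Origin: centre of its underside, on the counter. The walnuts start in the half nearer the robot (-x), near that end wall; the +x half is empty. Fixed.
- scale: White kitchen scale with a round steel weighing pan on top. Origin: centre of its underside, on the counter. Foot 150 mm square. Fixed, the pan does not move.
- scale_pan (a point): Centre of the weighing pan's inside floor, 90 mm above the counter. The pan is a round dish: floor 125 mm across, widening to a rim 216 mm across (outside), 43 mm above this point (133 mm above the counter). Nothing stands above it.
- walnut1: Brown walnut in its shell, 38 mm across, about 15 g, with a flattish foot; it can roll. Origin: its centre.
- walnut2: Brown walnut in its shell, 38 mm across, about 15 g, with a flattish foot; it can roll. Origin: its centre.
- walnut3: Brown walnut in its shell, 38 mm across, about 15 g, with a flattish foot; it can roll. Origin: its centre.
- walnut4: Brown walnut in its shell, 38 mm across, about 15 g, with a flattish foot; it can roll. Origin: its centre.
- pepper_mill: Bystander: dark wooden pepper mill, 42 mm wide, 92 mm tall. Origin: centre of its underside.
- salt_mill: Bystander: white salt mill, 42 mm wide, 92 mm tall. Origin: centre of its underside.
- honey_jar: Bystander: amber glass honey jar with brass lid, 60 mm wide, 85 mm tall. Origin: centre of its underside.

How it is judged:
On the way, in this order (a step that is already met when the one before it is completed fails the run):
1. at least three walnuts together in the scoop, lifted so that the scoop's underside is more than 50 mm above the counter ((((x of walnut1 in the frame of scoop between -0.057 and 0.055 m and y of walnut1 in the frame of scoop between -0.042 and 0.042 m and z of walnut1 in the frame of scoop between 0.005 and 0.065 m) and (x of walnut2 in the frame of scoop between -0.057 and 0.055 m and y of walnut2 in the frame of scoop between -0.042 and 0.042 m and z of walnut2 in the frame of scoop between 0.005 and 0.065 m) and ((x of walnut3 in the frame of scoop between -0.057 and 0.055 m and y of walnut3 in the frame of scoop between -0.042 and 0.042 m and z of walnut3 in the frame of scoop between 0.005 and 0.065 m) or (x of walnut4 in the frame of scoop between -0.057 and 0.055 m and y of walnut4 in the frame of scoop between -0.042 and 0.042 m and z of walnut4 in the frame of scoop between 0.005 and 0.065 m))) or ((x of walnut3 in the frame of scoop between -0.057 and 0.055 m and y of walnut3 in the frame of scoop between -0.042 and 0.042 m and z of walnut3 in the frame of scoop between 0.005 and 0.065 m) and (x of walnut4 in the frame of scoop between -0.057 and 0.055 m and y of walnut4 in the frame of scoop between -0.042 and 0.042 m and z of walnut4 in the frame of scoop between 0.005 and 0.065 m) and ((x of walnut1 in the frame of scoop between -0.057 and 0.055 m and y of walnut1 in the frame of scoop between -0.042 and 0.042 m and z of walnut1 in the frame of scoop between 0.005 and 0.065 m) or (x of walnut2 in the frame of scoop between -0.057 and 0.055 m and y of walnut2 in the frame of scoop between -0.042 and 0.042 m and z of walnut2 in the frame of scoop between 0.005 and 0.065 m)))) and height (world z) of scoop above 0.05 m), for 0.2 s.
2. at least three walnuts in the scale's pan ((((horizontal distance between walnut1 and scale_pan below 0.1 m and z of walnut1 in the frame of scale_pan between 0.005 and 0.065 m) and (horizontal distance between walnut2 and scale_pan below 0.1 m and z of walnut2 in the frame of scale_pan between 0.005 and 0.065 m) and ((horizontal distance between walnut3 and scale_pan below 0.1 m and z of walnut3 in the frame of scale_pan between 0.005 and 0.065 m) or (horizontal distance between walnut4 and scale_pan below 0.1 m and z of walnut4 in the frame of scale_pan between 0.005 and 0.065 m))) or ((horizontal distance between walnut3 and scale_pan below 0.1 m and z of walnut3 in the frame of scale_pan between 0.005 and 0.065 m) and (horizontal distance between walnut4 and scale_pan below 0.1 m and z of walnut4 in the frame of scale_pan between 0.005 and 0.065 m) and ((horizontal distance between walnut1 and scale_pan below 0.1 m and z of walnut1 in the frame of scale_pan between 0.005 and 0.065 m) or (horizontal distance between walnut2 and scale_pan below 0.1 m and z of walnut2 in the frame of scale_pan between 0.005 and 0.065 m))))), for 0.2 s.
At the end, for the whole second after the job is handed in: At least three walnuts lie in the scale's pan (centres within 100 mm of its axis), the others in the pan or the tray, all at rest; the scoop lies released on its rest, level within 0.1 rad, its origin within 40 mm along and 20 mm across of the rest's centre ((((horizontal distance between walnut1 and scale_pan below 0.1 m and z of walnut1 in the frame of scale_pan between 0.005 and 0.065 m) and (horizontal distance between walnut2 and scale_pan below 0.1 m and z of walnut2 in the frame of scale_pan between 0.005 and 0.065 m) and ((horizontal distance between walnut3 and scale_pan below 0.1 m and z of walnut3 in the frame of scale_pan between 0.005 and 0.065 m) or (horizontal distance between walnut4 and scale_pan below 0.1 m and z of walnut4 in the frame of scale_pan between 0.005 and 0.065 m))) or ((horizontal distance between walnut3 and scale_pan below 0.1 m and z of walnut3 in the frame of scale_pan between 0.005 and 0.065 m) and (horizontal distance between walnut4 and scale_pan below 0.1 m and z of walnut4 in the frame of scale_pan between 0.005 and 0.065 m) and ((horizontal distance between walnut1 and scale_pan below 0.1 m and z of walnut1 in the frame of scale_pan between 0.005 and 0.065 m) or (horizontal distance between walnut2 and scale_pan below 0.1 m and z of walnut2 in the frame of scale_pan between 0.005 and 0.065 m)))) and ((horizontal distance between walnut1 and scale_pan below 0.1 m and z of walnut1 in the frame of scale_pan between 0.005 and 0.065 m) or (x of walnut1 in the frame of tray between -0.122 and 0.122 m and y of walnut1 in the frame of tray between -0.053 and 0.053 m and z of walnut1 in the frame of tray between 0.005 and 0.062 m)) and ((horizontal distance between walnut2 and scale_pan below 0.1 m and z of walnut2 in the frame of scale_pan between 0.005 and 0.065 m) or (x of walnut2 in the frame of tray between -0.122 and 0.122 m and y of walnut2 in the frame of tray between -0.053 and 0.053 m and z of walnut2 in the frame of tray between 0.005 and 0.062 m)) and ((horizontal distance between walnut3 and scale_pan below 0.1 m and z of walnut3 in the frame of scale_pan between 0.005 and 0.065 m) or (x of walnut3 in the frame of tray between -0.122 and 0.122 m and y of walnut3 in the frame of tray between -0.053 and 0.053 m and z of walnut3 in the frame of tray between 0.005 and 0.062 m)) and ((horizontal distance between walnut4 and scale_pan below 0.1 m and z of walnut4 in the frame of scale_pan between 0.005 and 0.065 m) or (x of walnut4 in the frame of tray between -0.122 and 0.122 m and y of walnut4 in the frame of tray between -0.053 and 0.053 m and z of walnut4 in the frame of tray between 0.005 and 0.062 m)) and linear speed of each of walnut1, walnut2, walnut3, walnut4 below 0.03 m/s and linear speed of scoop below 0.02 m/s and x of scoop in the frame of rest between -0.04 and 0.04 m and y of scoop in the frame of rest between -0.02 and 0.02 m and z of scoop in the frame of rest between 0.005 and 0.016 m and angle between scoop's own z axis and vertical below 0.1 rad); the robot touches nothing.
It fails at once if the fingers touch a walnut (more than 1 N) (contact force between the fingers and walnut1 above 1 N or contact force between the fingers and walnut2 above 1 N or contact force between the fingers and walnut3 above 1 N or contact force between the fingers and walnut4 above 1 N).
It fails at once if a bystander is moved by more than 30 mm (distance of any of pepper_mill, salt_mill, honey_jar from where it was at the start of the episode above 0.03 m).
It also fails if it takes over 72 s, if anything falls off the work surface, if the arm or the gripper's body presses on something with over 40 N, if the wrist force passes 120 N, or if a joint passes its speed limit or range.

## Working session

There is one attempt and no reset: what is moved stays moved. The work goes in short steps, Python scripts to look and compute and a tool call to move; the robot and the scene stay as the last step left them, time stands still between calls to the robot, and variables do not carry over. Pictures are saved under pics/ and viewed, at most 10 in all, crops included, and the job is handed in when it is done.

Besides the shell and the picture viewer there is one more tool, called after ">>>" by a JSON object that holds its "api" and its "payload", one argument or row to a line. move_arm: Moves the arm, as the interface text tells. Its arguments: {"type":"object","properties":{"rows":{"type":"array"},"fingers":{"type":"number"},"newtons":{"type":"number"}},"required":["rows"]}

```bash
mkdir -p pics; ls; python3 - <<'E'
from bench import r
import cv2,numpy as np
np.set_printoptions(precision=4,suppress=True)
o=r.get_obs()
for k in o: print(k,o[k])
print(r.tips_ahead)
for n in("top","scene"):
    p=r.camera_params(n);print(n,p)
    cv2.imwrite(f"pics/{n}0.png",r.grab_frame(n))
E
```

```text
pics
clock 0.0
joints [-1.2311  0.4778  0.0223  1.5565 -0.0115  1.1093 -0.0831]
qvel [ 0.0013  0.0004  0.0018  0.0012 -0.0007  0.0003 -0.0003]
tau [ -0.0001 -59.6459   1.6078 -28.1176   0.0125   0.0096  -0.    ]
tcp_pos [0.292  0.6079 0.2443]
orientation [-0.6976 -3.0629  0.0029]
contact_force [ 0.4452  0.6935 -0.096 ]
moment [0.0016 0.0036 0.0026]
gripper_force 0.0
grip_width 0.08550078987968461
0.014
top {'fx': 449.824486473446, 'fy': 449.824486473446, 'cx': 313.9119856860152, 'cy': 204.5565700481419, 'world_from_camera': array([[ 0.0189, -0.9875,  0.1568,  0.4179],
       [-0.9998, -0.017 ,  0.0132, -0.0092],
       [-0.0104, -0.157 , -0.9875,  0.9966],
       [ 0.    ,  0.    ,  0.    ,  1.    ]])}
scene {'fx': 414.94666635755925, 'fy': 414.94666635755925, 'cx': 317.46657931573577, 'cy': 196.8965255268851, 'world_from_camera': array([[ 0.194 ,  0.7281, -0.6575,  1.2375],
       [ 0.981 , -0.148 ,  0.1255, -0.1475],
       [-0.006 , -0.6693, -0.7429,  0.8484],
       [ 0.    ,  0.    ,  0.    ,  1.    ]])}
```

View pics/top0.png

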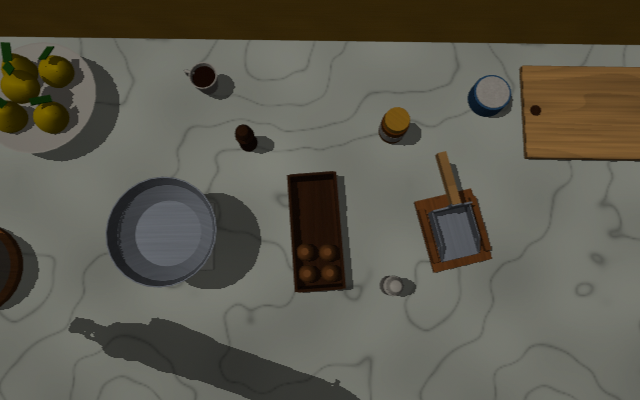

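View pics/scene0.png

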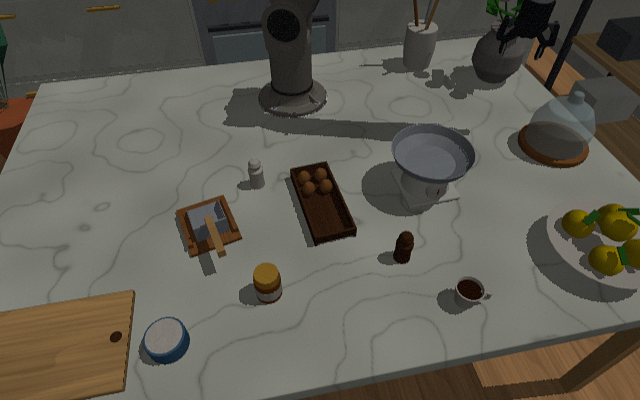

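The top view shows the tray at about (318,232) with its walnuts at (305–330, 252–274). The scoop and rest are at about (455,232), with the handle running from (442,153) to (458,205). The scale pan is at (163,232), and the salt mill at (392,285) and honey jar at (396,125) stand nearby. The scene view agrees.

```bash
cat > h.py <<'E'
import cv2,numpy as np
from bench import r
np.set_printoptions(precision=4,suppress=True)
def ray(n,uv,z,p=None):
    p=p or r.camera_params(n);W=np.array(p["world_from_camera"])
    uv=np.atleast_2d(np.array(uv,float))
    d=np.c_[(uv[:,0]-p["cx"])/p["fx"],(uv[:,1]-p["cy"])/p["fy"],np.ones(len(uv))]@W[:3,:3].T
    return W[:3,3]+d*((z-W[2,3])/d[:,2])[:,None]
def proj(n,P,p=None):
    p=p or r.camera_params(n);W=np.linalg.inv(np.array(p["world_from_camera"]))
    c=np.atleast_2d(P)@W[:3,:3].T+W[:3,3]
    return np.c_[c[:,0]/c[:,2]*p["fx"]+p["cx"],c[:,1]/c[:,2]*p["fy"]+p["cy"]]
def biggest(m):
    c,_=cv2.findContours(m.astype(np.uint8),cv2.RETR_EXTERNAL,cv2.CHAIN_APPROX_NONE)
    return max(c,key=cv2.contourArea)
E
python3 - <<'E'
from h import *
im=cv2.imread("pics/top0.png");hsv=cv2.cvtColor(im,cv2.COLOR_BGR2HSV)
for n,(u,v) in dict(tray=(318,210),traywall=(291,210),nut=(306,252),handle=(450,175),rail=(428,245),steel=(457,240),scale=(168,235),counter=(380,220),shadow=(240,240)).items(): print(n,hsv[v,u])
a=cv2.resize(im[140:300,270:510],None,fx=3.3,fy=3.3,interpolation=cv2.INTER_CUBIC)
cv2.imwrite("pics/crop0.png",cv2.convertScaleAbs(a,alpha=1.8))
E
```

```text
tray [ 11 206  31]
traywall [ 10 196  30]
nut [ 13 184  83]
handle [ 16 155  99]
rail [ 13 199  50]
steel [105  23  90]
scale [111  25 104]
counter [ 39  22 115]
shadow [42 23 56]
```

View pics/crop0.png

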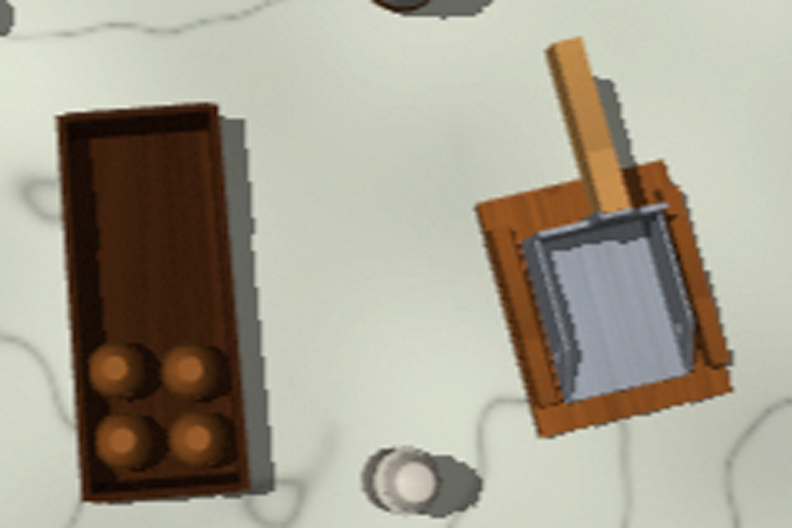

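The enlarged crop shows the tray turned a few degrees, with its four walnuts 2x2 at the -x end. The scoop is yawed about 12° with its handle at crop pixels (565,42)–(612,210), and the pan lies between the rails. Now I'll measure.

```bash
cat > m.py <<'E'
from h import *
im=cv2.imread("pics/top0.png");hsv=cv2.cvtColor(im,cv2.COLOR_BGR2HSV).astype(int)
H,S,V=hsv[...,0],hsv[...,1],hsv[...,2]
def win(m,x0,y0,x1,y1):
    o=np.zeros_like(m);o[y0:y1,x0:x1]=m[y0:y1,x0:x1];return o
def rect(m,z,name):
    P=ray("top",biggest(m)[:,0],z)[:,:2]
    (c,(w,h),a)=cv2.minAreaRect(P.astype(np.float32))
    print(name,"centre",np.array(c),"size",w,h,"ang",a);return P
wood=(S>110)&(H<22)
rect(win(wood,280,165,352,300),.036,"tray(252x108)")
rect(win(wood&(V>75),435,145,470,208),.089,"handle(112x18)")
m=win(wood&(V<85),410,185,495,275)
rect(m,.010,"rest(160x130)")
rect(win((S<60)&(H>95),420,195,485,270),.012,"scoop steel")
P=ray("top",biggest(win((S<60)&(H>95)&(V>40),95,170,225,295))[:,0],.133)[:,:2]
print("scale",cv2.minEnclosingCircle(P.astype(np.float32)),P.mean(0))
crop=lambda u,v:(270+u/3.3,140+v/3.3)
print("nuts",ray("top",[crop(*p) for p in[(122,370),(196,372),(130,440),(202,440)]],.025)[:,:2])
hc=ray("top",[crop(*p) for p in[(547,48),(581,38),(597,212),(631,205)]],.089);print("handle corners",hc[:,:2])
print("tray corners",ray("top",[crop(*p) for p in[(57,117),(216,104),(248,488),(84,501)]],.036)[:,:2])
print("rest corners",ray("top",[crop(*p) for p in[(476,205),(664,160),(733,390),(541,437)]],.010)[:,:2])
print("lip corners",ray("top",[crop(*p) for p in[(570,402),(690,376)]],.012)[:,:2])
print("backwall corners",ray("top",[crop(*p) for p in[(524,238),(666,206)]],.060)[:,:2])
print("mills",ray("top",[(396,118),(391,285),(244,130)],.09)[:,:2])
E
python3 m.py
```

```text
tray(252x108) centre [ 0.5148 -0.0011] size 0.2535880208015442 0.10583727061748505 ang 5.297782897949219
handle(112x18) centre [ 0.6235 -0.2734] size 0.1110345795750618 0.01806751824915409 ang 14.343440055847168
rest(160x130) centre [ 0.5345 -0.3   ] size 0.18000473082065582 0.13579005002975464 ang 14.361884117126465
scoop steel centre [ 0.5228 -0.3077] size 0.11662115156650543 0.09896620362997055 ang 13.873952865600586
scale ((0.49876391887664795, 0.2977648377418518), 0.10771667212247849) [0.4981 0.2972]
nuts [[ 0.4683  0.0168]
 [ 0.4679 -0.0314]
 [ 0.4233  0.0107]
 [ 0.4241 -0.0359]]
handle corners [[ 0.6713 -0.2477]
 [ 0.6781 -0.2692]
 [ 0.5674 -0.276 ]
 [ 0.5721 -0.2971]]
tray corners [[ 0.6338  0.0631]
 [ 0.6443 -0.042 ]
 [ 0.3944 -0.0652]
 [ 0.3843  0.0389]]
rest corners [[ 0.5838 -0.2183]
 [ 0.6167 -0.3453]
 [ 0.4633 -0.385 ]
 [ 0.4304 -0.2584]]
lip corners [[ 0.4534 -0.2774]
 [ 0.4719 -0.3565]]
backwall corners [[ 0.5546 -0.2378]
 [ 0.5768 -0.3285]]
mills [[ 0.7489 -0.166 ]
 [ 0.4031 -0.1528]
 [ 0.7177  0.1527]]
```

```bash
cat > go.py <<'E'
import sys
from h import *
from scipy.spatial.transform import Rotation as R
def to(x,y,z,head):
    "tool shift (cm) and twist (deg) to reach TCP xyz with tool x heading (deg)"
    o=r.get_obs();M=R.from_rotvec(o["orientation"]).as_matrix()
    h=np.degrees(np.arctan2(M[1,0],M[0,0]))
    s=M.T@(np.array([x,y,z])-o["tcp_pos"])*100
    print("t",round(o["clock"],2),"head",round(h,2),"tilt",round(np.degrees(np.arccos(-M[2,2])),2),"shift",s.round(2),"twist",round(-((head-h+180)%360-180),2), "j7",round(o["joints"][6],2))
if __name__=="__main__": to(*map(float,sys.argv[1:]))
E
python3 go.py 0.609 -0.277 0.20 14.35
```

```text
t 0.1 head 154.34 tilt 0.1 shift [-66.89 -66.04   4.56] twist 139.99 j7 -0.08
```

>>> {"api": "move_arm", "payload": {
  "rows": [-3, -3, 0, 5, -7, -7, 0, 12, -11, -11, 0, 19, -15, -15, 0, 27, -19, -19, 0, 34, -23, -23, 0, 42, -27, -27, 0, 49, -31, -31, 0, 57, -34, -34, 0, 64, -36, -36, 0, 70],
  "fingers": 1
}}

```text
clock: 1.35
tcp_pos: [0.4612, 0.126, 0.2452]
orientation: [-2.335, -2.102, 0.0]
contact_force: [0.2, 0.2, 0.1]
grip_width: 0.0855
gripper_force: 0.0
```

```bash
python3 go.py 0.609 -0.277 0.15 14.35
```

```text
t 1.35 head 83.98 tilt 0.01 shift [-38.53  18.93   9.52] twist 69.63 j7 -0.42
```

>>> {"api": "move_arm", "payload": {
  "rows": [-3.5, 1.8, 0.5, 7, -8, 4, 1.5, 15, -12.5, 6.2, 2.5, 23, -17, 8.4, 3.5, 31, -21.5, 10.6, 4.5, 39, -26, 12.8, 5.5, 47, -30.5, 15, 6.5, 55, -34.5, 17, 7.5, 63, -37.5, 18.4, 8.7, 68, -38.5, 18.9, 9.5, 69.6]
}}

```text
clock: 2.6
tcp_pos: [0.611, -0.2751, 0.149]
orientation: [3.116, 0.399, -0.002]
contact_force: [-0.6, 1.0, -0.4]
grip_width: 0.0856
gripper_force: 0.0
```

```bash
python3 go.py 0.609 -0.277 0.073 14.35; python3 - <<'E'
from h import *
p=r.camera_params("wrist");im=r.grab_frame("wrist");cv2.imwrite("pics/w1.png",im)
hsv=cv2.cvtColor(im,cv2.COLOR_BGR2HSV)
o=r.get_obs();print(o["tcp_pos"],p["world_from_camera"])
print(proj("wrist",[[.609,-.277,.089],[0.6235,-0.2734,.089]],p))
E
```

```text
t 2.6 head 14.58 tilt 0.09 shift [-0.23  0.13  7.6 ] twist 0.23 j7 -0.57
[ 0.6107 -0.275   0.1482] [[ 0.2525 -0.9141 -0.3172  0.6928]
 [-0.9676 -0.2385 -0.0829 -0.2546]
 [ 0.0001  0.3278 -0.9447  0.2756]
 [ 0.      0.      0.      1.    ]]
[[326.9361 230.9852]
 [327.2449 208.7683]]
```

View pics/w1.png

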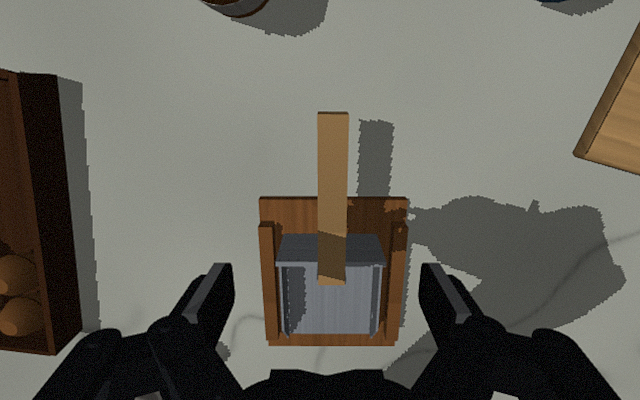

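The wrist view shows the handle running straight along the image at columns 318–348, about 3 mm to the right of my estimate. Its yaw matches. I'll shift slightly and descend.

>>> {"api": "move_arm", "payload": {
  "rows": [-0.2, 0.35, 1, 0.2, -0.2, 0.35, 2.5, 0.2, -0.2, 0.35, 4.5, 0.2, -0.2, 0.35, 6, 0.2, -0.2, 0.35, 7, 0.2, -0.2, 0.35, 7.6, 0.2, -0.2, 0.35, 7.6, 0.2]
}}

```text
clock: 3.52
tcp_pos: [0.6099, -0.2776, 0.074]
orientation: [-3.116, -0.397, 0.001]
contact_force: [-0.5, -1.2, -0.9]
grip_width: 0.0856
gripper_force: 0.0
```

>>> {"api": "move_arm", "payload": {
  "rows": [0, 0, 0, 0, 0, 0, 0, 0, 0, 0, 0, 0, 0, 0, 0, 0, 0, 0, 0, 0, 0, 0, 0, 0],
  "fingers": 0,
  "newtons": 120
}}

```text
clock: 4.28
tcp_pos: [0.6102, -0.2777, 0.0747]
orientation: [3.116, 0.398, 0.001]
contact_force: [-0.3, 0.1, 5.0]
grip_width: 0.0164
gripper_force: 117.1
```

>>> {"api": "move_arm", "payload": {
  "rows": [0, 0, -1, 0, 0, 0, -2.5, 0, 0, 0, -4, 0, 0, 0, -6, 0, 0, 0, -8, 0, 0, 0, -9, 0, 0, 0, -9, 0]
}}

```text
clock: 5.15
tcp_pos: [0.6104, -0.2777, 0.1653]
orientation: [3.116, 0.398, 0.002]
contact_force: [0.1, -0.4, -2.3]
grip_width: 0.0162
gripper_force: 117.2
```

```bash
python3 - <<'E'
from h import *
o=r.get_obs();print(o["tcp_pos"],o["contact_force"],o["moment"])
a=r.grab_frame("wrist");b=r.grab_frame("scene")[150:280,140:300]
b=cv2.resize(b,(492,400),interpolation=cv2.INTER_CUBIC)
c=np.hstack([cv2.resize(a,(300,188)),np.zeros((188,1,3),np.uint8)])
out=np.zeros((400,800,3),np.uint8);out[:188,:301]=c;out[:,305:797]=cv2.convertScaleAbs(b,alpha=1.3)
cv2.imwrite("pics/lift.png",out)
E
python3 go.py .657 -0.18 .22 5.4
```

```text
[ 0.6104 -0.2777  0.1653] [ 0.0961 -0.4454 -2.2577] [ 0.006  -0.1401  0.0187]
t 5.25 head 14.55 tilt 0.05 shift [ 7.02 -8.22 -5.62] twist 9.15 j7 -0.57
```

View pics/lift.png

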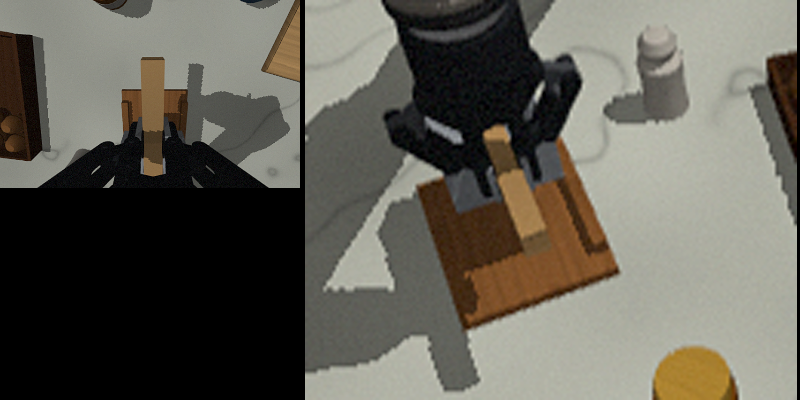

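The scoop hangs level and well centred in the fingers, and the rest below is empty. Next is over the tray.

```bash
python3 go.py .658 0.0123 .16 5.4
```

```text
t 5.25 head 14.55 tilt 0.05 shift [ 11.95 -26.81   0.39] twist 9.15 j7 -0.57
```

>>> {"api": "move_arm", "payload": {
  "rows": [0.6, -1.2, -1.5, 0.5, 2, -4, -3, 1.5, 3.6, -8, -4, 2.7, 5.2, -12, -4, 4, 6.8, -16, -4, 5.3, 8.4, -20, -3.5, 6.5, 10, -23.5, -2.5, 7.8, 11.3, -25.5, -1.2, 8.6, 12, -26.5, 0, 9.1, 12, -26.8, 0.4, 9.1]
}}

```text
clock: 6.5
tcp_pos: [0.6585, 0.0117, 0.1591]
orientation: [3.137, 0.149, -0.003]
contact_force: [-0.4, -1.0, -2.8]
grip_width: 0.016
gripper_force: 117.3
```

```bash
python3 go.py .657 0.0123 .075 5.4; python3 - <<'E'
from h import *
p=r.camera_params("wrist")
a=r.grab_frame("wrist");b=r.grab_frame("top")[150:310,250:400]
cv2.imwrite("pics/tr_w.png",a)
b=cv2.convertScaleAbs(cv2.resize(b,(375,400),interpolation=cv2.INTER_CUBIC),alpha=1.6)
out=np.hstack([cv2.convertScaleAbs(cv2.resize(a,(420,262)),alpha=1.5),np.zeros((262,5,3),np.uint8)])
out=np.vstack([out,np.zeros((138,425,3),np.uint8)])
cv2.imwrite("pics/tr.png",np.hstack([out,b]))
E
```

```text
t 6.5 head 5.43 tilt 0.11 shift [-0.13 -0.08  8.41] twist 0.03 j7 -1.14
```

View pics/tr.png

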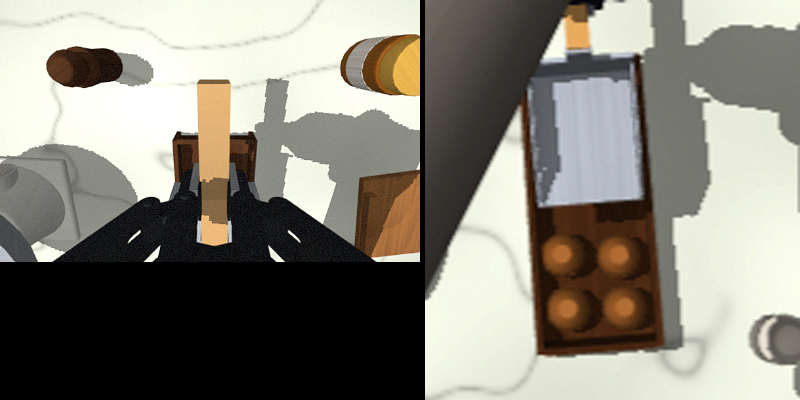

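The scoop is over the empty half of the tray, with its lip at crop pixels (537,206)–(645,198), and the walnuts are clear ahead. I'll check its alignment numerically.

```bash
python3 - <<'E'
from h import *
P=ray("top",[(250+112/2.5,150+206/2.5),(250+220/2.5,150+198/2.5)],.0955)
d=np.array([np.cos(np.radians(5.4)),np.sin(np.radians(5.4))]);n=np.array([-d[1],d[0]])
for q in [*P[:,:2],P[:,:2].mean(0)]: e=q-[.5145,-.0012];print("tray frame",e@d,e@n)
print(np.linalg.norm(P[0]-P[1]),np.degrees(np.arctan2(*(P[0]-P[1])[:2])))
E
```

```text
tray frame -0.00693071116482721 0.04225474088378272
tray frame -0.007126565524193737 -0.04479873242855152
tray frame -0.007028638344510529 -0.0012719957723843955
0.08705369363026116 -5.271095215037269
```

>>> {"api": "move_arm", "payload": {
  "rows": [-0.1, -0.1, 1, 0, -0.1, -0.1, 3, 0, -0.1, -0.1, 5, 0, -0.1, -0.1, 6.5, 0, -0.1, -0.1, 7.5, 0, -0.1, -0.1, 8, 0, -0.1, -0.1, 8.4, 0, -0.1, -0.1, 8.6, 0, -0.1, -0.1, 8.8, 0]
}}

```text
clock: 7.72
tcp_pos: [0.658, 0.0129, 0.0726]
orientation: [-3.138, -0.149, -0.001]
contact_force: [0.9, -0.4, -2.3]
grip_width: 0.0161
gripper_force: 117.4
```

```bash
python3 go.py .657 0.0123 .0707 5.4; python3 -c "
from h import *
o=r.get_obs();print(o['contact_force'],o['moment'])"
```

```text
t 7.72 head 5.45 tilt 0.04 shift [-0.11  0.05  0.19] twist 0.05 j7 -1.08
[ 0.9353 -0.4377 -2.3037] [ 0.0258 -0.2092 -0.0466]
```

>>> {"api": "move_arm", "payload": {
  "rows": [0, 0, 0.1, 0, 0, 0, 0.2, 0, 0, 0, 0.3, 0, 0, 0, 0.3, 0]
}}

```text
clock: 8.22
tcp_pos: [0.6583, 0.0129, 0.0705]
orientation: [-3.137, -0.149, -0.002]
contact_force: [-1.5, 0.9, 7.5]
grip_width: 0.016
gripper_force: 118.8
```

>>> {"api": "move_arm", "payload": {
  "rows": [-0.4, 0, -0.05, 0, -1.2, 0, -0.05, 0, -2, 0, -0.05, 0, -2.8, 0, -0.05, 0, -3.6, 0, -0.05, 0, -4.4, 0, -0.05, 0, -5.2, 0, -0.05, 0, -6, 0, -0.05, 0, -6.6, 0, -0.05, 0, -7, 0, -0.05, 0]
}}

```text
clock: 9.48
tcp_pos: [0.5891, 0.0061, 0.0708]
orientation: [3.138, 0.149, 0.005]
contact_force: [3.6, 0.4, 5.3]
grip_width: 0.0158
gripper_force: 118.5
```

```bash
python3 - <<'E'
from h import *
b=r.grab_frame("top")[150:310,250:400];s=r.grab_frame("scene")[130:270,250:390]
b=cv2.convertScaleAbs(cv2.resize(b,(375,400),interpolation=cv2.INTER_CUBIC),alpha=1.6)
s=cv2.convertScaleAbs(cv2.resize(s,(400,400),interpolation=cv2.INTER_CUBIC),alpha=1.6)
cv2.imwrite("pics/push1.png",np.hstack([s,b]))
E
```

```text
(no output)
```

View pics/push1.png

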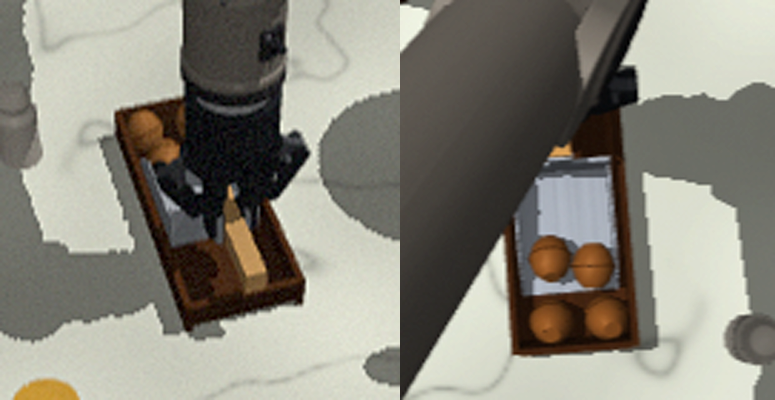

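Two walnuts are already on the scoop (around crop 550–595, 260), and the other two wait against the end wall. I'll keep pushing.

>>> {"api": "move_arm", "payload": {
  "rows": [-0.4, 0, 0, 0, -0.9, 0, 0, 0, -1.4, 0, 0, 0, -1.9, 0, 0, 0, -2.4, 0, 0, 0, -2.8, 0, 0, 0, -3.1, 0, 0, 0, -3.4, 0, 0, 0, -3.5, 0, 0, 0, -3.5, 0, 0, 0]
}}

```text
clock: 10.82
tcp_pos: [0.5545, 0.0028, 0.0708]
orientation: [3.138, 0.149, 0.005]
contact_force: [3.2, 1.3, 6.0]
grip_width: 0.0163
gripper_force: 118.6
```

```bash
python3 - <<'E'
from h import *
b=r.grab_frame("top")[150:310,250:400];s=r.grab_frame("scene")[130:270,250:390]
b=cv2.convertScaleAbs(cv2.resize(b,(375,400),interpolation=cv2.INTER_CUBIC),alpha=1.6)
s=cv2.convertScaleAbs(cv2.resize(s,(400,400),interpolation=cv2.INTER_CUBIC),alpha=1.6)
cv2.imwrite("pics/push2.png",np.hstack([s,b]))
E
```

```text
(no output)
```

View pics/push2.png

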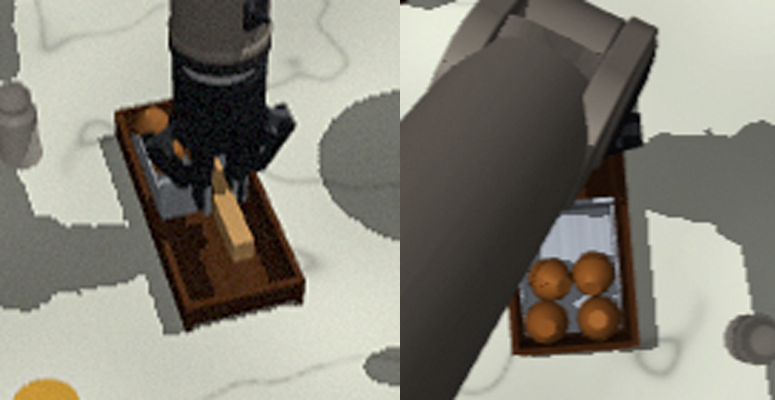

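All four walnuts lie on the scoop, with the lip near the end wall. I'll press the grip down so the scoop pivots nose-up on its back edge, which keeps the nuts in.

>>> {"api": "move_arm", "payload": {
  "rows": [0, 0, 0, 0, 0.1, 0, 0.1, 0, 0.25, 0, 0.2, 0, 0.4, 0, 0.3, 0, 0.6, 0, 0.4, 0, 0.8, 0, 0.5, 0, 0.9, 0, 0.6, 0, 0.9, 0, 0.6, 0],
  "fingers": 0,
  "newtons": 60
}}

```text
clock: 11.92
tcp_pos: [0.5625, 0.0033, 0.0654]
orientation: [-3.137, -0.148, -0.002]
contact_force: [-1.2, 0.9, 18.7]
grip_width: 0.0163
gripper_force: 122.5
```

>>> {"api": "move_arm", "payload": {
  "rows": [0, 0, 0, 0, 0, 0, 0, 0, 0, 0, -0.2, 0, 0, 0, -0.5, 0, 0, 0, -0.9, 0],
  "newtons": 120
}}

```text
clock: 12.55
tcp_pos: [0.5611, 0.0039, 0.0724]
orientation: [3.138, 0.149, -0.003]
contact_force: [0.5, -0.2, -1.8]
grip_width: 0.0164
gripper_force: 119.2
```

```bash
python3 - <<'E'
from h import *
o=r.get_obs();print(o['contact_force'],o['moment'])
b=r.grab_frame("top")[150:310,250:400];s=r.grab_frame("scene")[130:270,250:390]
b=cv2.convertScaleAbs(cv2.resize(b,(375,400),interpolation=cv2.INTER_CUBIC),alpha=1.6)
s=cv2.convertScaleAbs(cv2.resize(s,(400,400),interpolation=cv2.INTER_CUBIC),alpha=1.6)
cv2.imwrite("pics/lift2.png",np.hstack([s,b]))
E
```

```text
[ 0.498  -0.1604 -1.847 ] [-0.0072 -0.2577  0.0351]
```

View pics/lift2.png

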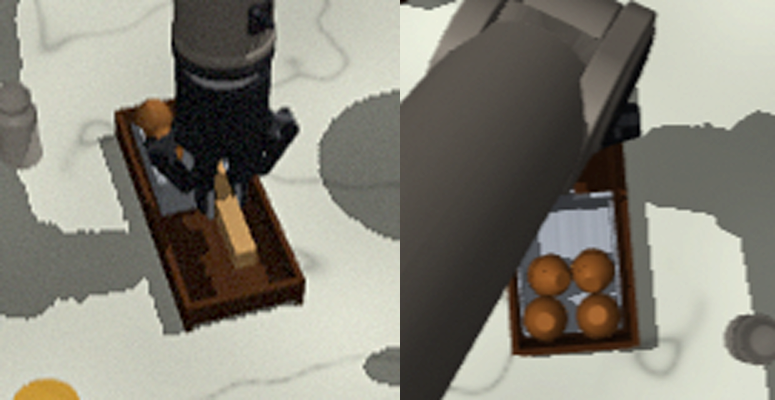

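All four nuts are still in the scoop as it leaves the tray floor. I'll lift, then travel gently.

>>> {"api": "move_arm", "payload": {
  "rows": [0, 0, -0.7, 0, 0, 0, -1.8, 0, 0, 0, -3.3, 0, 0, 0, -5, 0, 0, 0, -7, 0, 0, 0, -9, 0, 0, 0, -11, 0, 0, 0, -13, 0, 0, 0, -14.5, 0, 0, 0, -15.5, 0]
}}

```text
clock: 13.9
tcp_pos: [0.5623, 0.0038, 0.2288]
orientation: [-3.138, -0.149, -0.001]
contact_force: [0.3, 1.0, -2.7]
grip_width: 0.016
gripper_force: 119.2
```

```bash
python3 go.py .5926 0.3064 .235 5.4; python3 - <<'E'
from h import *
o=r.get_obs();print(o['tcp_pos'],o['contact_force'],o['moment'])
im=r.grab_frame("top");cv2.imwrite("pics/up.png",im)
hsv=cv2.cvtColor(im,cv2.COLOR_BGR2HSV).astype(int)
m=((hsv[...,0]<20)&(hsv[...,1]>130)&(hsv[...,2]>60)).astype(np.uint8)
m[:, :270]=0;m[:,370:]=0;m[:150]=0;m[310:]=0
n,l,s,c=cv2.connectedComponentsWithStats(m)
for i in range(1,n):
    if s[i,4]>40: print(s[i],c[i])
E
```

```text
t 13.9 head 5.45 tilt 0.04 shift [  5.89 -29.84  -0.61] twist 0.05 j7 -1.21
[0.5623 0.0038 0.2288] [ 0.3205  0.9843 -2.7375] [ 0.0504 -0.2017 -0.0012]
[319 246  15  18 209] [326.6316 254.2344]
[322 268  14  16 175] [328.5429 275.1886]
```

>>> {"api": "move_arm", "payload": {
  "rows": [0.1, -0.5, -0.2, 0, 0.4, -2, -0.6, 0, 0.8, -4, -0.6, 0, 1.3, -6.5, -0.6, 0, 1.8, -9, -0.6, 0, 2.3, -11.5, -0.6, 0, 2.8, -14, -0.6, 0, 3.2, -16, -0.6, 0, 3.5, -17.5, -0.6, 0, 3.6, -18, -0.6, 0]
}}

```text
clock: 15.2
tcp_pos: [0.5809, 0.1874, 0.2336]
orientation: [3.138, 0.151, -0.0]
contact_force: [0.9, -0.6, -3.1]
grip_width: 0.0159
gripper_force: 119.2
```

>>> {"api": "move_arm", "payload": {
  "rows": [0.1, -0.5, 0, 0, 0.4, -2, 0, 0, 0.8, -4, 0, 0, 1.2, -6, 0, 0, 1.6, -8, 0, 0, 2, -9.8, 0, 0, 2.2, -11.2, 0, 0, 2.3, -11.8, 0, 0]
}}

```text
clock: 16.2
tcp_pos: [0.5925, 0.3072, 0.2336]
orientation: [3.138, 0.151, -0.0]
contact_force: [0.1, -0.8, -2.8]
grip_width: 0.0163
gripper_force: 119.2
```

```bash
python3 go.py .5926 0.3064 .172 5.4; python3 - <<'E'
from h import *
o=r.get_obs();print(o['tcp_pos'],o['contact_force'],o['moment'])
t=r.grab_frame("top");s=r.grab_frame("scene");w=r.grab_frame("wrist")
for n,im,p in(("top",t,(100,150,360,310)),("scene",s,(270,100,500,260))):
    hsv=cv2.cvtColor(im,cv2.COLOR_BGR2HSV).astype(int)
    m=((hsv[...,0]<20)&(hsv[...,1]>120)&(hsv[...,2]>60)).astype(np.uint8)
    k=np.zeros_like(m);k[p[1]:p[3],p[0]:p[2]]=m[p[1]:p[3],p[0]:p[2]]
    N,l,st,c=cv2.connectedComponentsWithStats(k)
    for i in range(1,N):
        if st[i,4]>25: print(n,st[i],c[i].round())
a=cv2.resize(t[150:310,90:350],(480,295),interpolation=cv2.INTER_CUBIC)
b=cv2.resize(s[90:260,270:490],(480,300)[:1]+(305,),interpolation=cv2.INTER_CUBIC)
d=cv2.resize(w,(320,200))
out=np.zeros((600,800,3),np.uint8);out[:295,:480]=a;out[295:600,:480]=b;out[:200,480:]=d
cv2.imwrite("pics/over.png",cv2.convertScaleAbs(out,alpha=1.5))
E
```

```text
t 16.2 head 5.5 tilt 0.01 shift [0.   0.08 6.16] twist 0.1 j7 -1.65
[0.5925 0.3072 0.2336] [ 0.0564 -0.7651 -2.8438] [-0.0058 -0.2227 -0.0239]
top [129 178  12  16 142] [134. 187.]
top [148 225  12  18 160] [154. 234.]
top [127 227  13  15 142] [133. 234.]
top [148 247  12  15 118] [154. 254.]
top [123 248  12  14 121] [129. 255.]
scene [436 107  10  21  87] [440. 115.]
scene [420 110  17  22 173] [428. 121.]
scene [463 135  20  32 205] [473. 151.]
```

The masks show all four nuts in the scoop at top-view (133–154, 234–255), and the tray is empty. I'll lower into the dish.

>>> {"api": "move_arm", "payload": {
  "rows": [0, 0.1, 0.5, 0, 0, 0.1, 1.3, 0, 0, 0.1, 2.4, 0, 0, 0.1, 3.6, 0, 0, 0.1, 4.7, 0, 0, 0.1, 5.5, 0, 0, 0.1, 6, 0, 0, 0.1, 6.2, 0, 0, 0.1, 6.2, 0]
}}

```text
clock: 17.48
tcp_pos: [0.5928, 0.3051, 0.1719]
orientation: [-3.138, -0.149, -0.0]
contact_force: [0.3, -0.6, -1.6]
grip_width: 0.0162
gripper_force: 119.2
```

>>> {"api": "move_arm", "payload": {
  "rows": [0, 0, 0, 0, 0, 0, 0, 0, 0, 0, 0, 0, 0, 0, 0, 0],
  "newtons": 20
}}

```text
clock: 17.98
tcp_pos: [0.5928, 0.3051, 0.1719]
orientation: [-3.138, -0.149, -0.0]
contact_force: [0.1, 0.8, -2.2]
grip_width: 0.0158
gripper_force: 119.2
```

```bash
cat > nuts.py <<'E'
from h import *
o=r.get_obs();print(round(o["clock"],2),o['tcp_pos'],o['contact_force'],o['moment'],o["grip_width"])
t=r.grab_frame("top");s=r.grab_frame("scene")
for n,im,p in(("top",t,(90,150,360,310)),("scene",s,(270,90,500,260))):
    hsv=cv2.cvtColor(im,cv2.COLOR_BGR2HSV).astype(int)
    m=((hsv[...,0]<20)&(hsv[...,1]>120)&(hsv[...,2]>60)).astype(np.uint8)
    k=np.zeros_like(m);k[p[1]:p[3],p[0]:p[2]]=m[p[1]:p[3],p[0]:p[2]]
    N,l,st,c=cv2.connectedComponentsWithStats(k)
    for i in range(1,N):
        if st[i,4]>25: print(n,st[i],c[i].round(), ray(n,c[i],.11)[0,:2])
    cv2.imwrite(f"pics/n_{n}_{o['clock']:.1f}.png",im)
E
python3 nuts.py
```

```text
17.98 [0.5928 0.3051 0.1719] [ 0.0692  0.7969 -2.1571] [ 0.0141 -0.2167  0.0216] 0.01580664672875012
top [145 150  10   9  64] [151. 153.] [0.6587 0.3376]
top [145 186  10  14 116] [149. 193.] [0.5762 0.3346]
top [162 229  11  16 136] [167. 236.] [0.4899 0.293 ]
top [142 230  12  14 127] [147. 237.] [0.4886 0.3316]
top [139 249  11  14 108] [144. 256.] [0.4505 0.3359]
top [162 248  11  15 107] [167. 255.] [0.4523 0.2906]
scene [431 127   9  17  80] [434. 133.] [0.4141 0.3411]
scene [415 129  16  22 159] [423. 140.] [0.4359 0.2994]
scene [455 156  19  30 194] [464. 172.] [0.5732 0.3578]
```

>>> {"api": "move_arm", "payload": {
  "rows": [0, 0, 0, 0, 0, 0, 0, 0, 0, 0, 0, 0],
  "fingers": 0.19,
  "newtons": 20
}}

```text
clock: 18.45
tcp_pos: [0.5927, 0.305, 0.1718]
orientation: [3.138, 0.149, -0.0]
contact_force: [-0.5, -0.2, -2.4]
grip_width: 0.0167
gripper_force: 90.1
```

>>> {"api": "move_arm", "payload": {
  "rows": [0, 0, 0, 0, 0, 0, 0, 0, 0, 0, 0, 0],
  "fingers": 0.2
}}

```text
clock: 18.82
tcp_pos: [0.5927, 0.305, 0.1718]
orientation: [-3.138, -0.149, -0.0]
contact_force: [-0.1, 0.1, -3.0]
grip_width: 0.0172
gripper_force: 47.0
```

>>> {"api": "move_arm", "payload": {
  "rows": [0, 0, 0, 0, 0, 0, 0, 0],
  "fingers": 0.205
}}

```text
clock: 19.08
tcp_pos: [0.5928, 0.305, 0.1718]
orientation: [-3.138, -0.149, -0.0]
contact_force: [-0.7, -0.2, -2.8]
grip_width: 0.0179
gripper_force: 25.1
```

>>> {"api": "move_arm", "payload": {
  "rows": [0, 0, 0, 0, 0, 0, 0, 0],
  "fingers": 0.2085
}}

```text
clock: 19.32
tcp_pos: [0.5927, 0.3051, 0.1719]
orientation: [-3.138, -0.149, 0.0]
contact_force: [0.2, 0.6, -1.1]
grip_width: 0.0178
gripper_force: 9.6
```

```bash
python3 nuts.py
```

```text
19.32 [0.5927 0.3051 0.1719] [ 0.248   0.5872 -1.1382] [0.0176 0.0755 0.0606] 0.01775113175184553
top [145 150   9   9  55] [150. 153.] [0.6589 0.3388]
top [146 186  11  15 125] [150. 194.] [0.5747 0.3319]
top [146 228  12  15 119] [151. 235.] [0.4918 0.3234]
top [165 228  11  12 113] [170. 233.] [0.4962 0.2871]
top [144 247  10  14 116] [149. 254.] [0.4549 0.3262]
top [167 246  11  13 108] [172. 252.] [0.4588 0.2808]
scene [428 136  13  20  91] [434. 144.] [0.4584 0.3221]
scene [414 140  17  20 166] [422. 149.] [0.4719 0.2847]
scene [455 156  20  27 174] [466. 170.] [0.5689 0.3637]
```

The scoop's nose has dropped onto the dish floor, since the moment is now about zero. I'll raise and pull back so the nuts slide out.

>>> {"api": "move_arm", "payload": {
  "rows": [-0.3, 0, -0.4, 0, -0.7, 0, -0.9, 0, -1.1, 0, -1.4, 0, -1.5, 0, -1.9, 0, -1.8, 0, -2.3, 0, -2.2, 0, -2.8, 0, -2.2, 0, -3.4, 0, -2.1, 0, -4, 0, -2.1, 0, -4.5, 0, -2.1, 0, -5, 0]
}}

```text
clock: 20.68
tcp_pos: [0.5719, 0.303, 0.2221]
orientation: [3.138, 0.149, 0.0]
contact_force: [0.4, -0.5, -2.1]
grip_width: 0.0181
gripper_force: 9.6
```

```bash
python3 nuts.py
```

```text
20.68 [0.5719 0.303  0.2221] [ 0.4029 -0.5064 -2.0688] [-0.0137 -0.0929  0.0127] 0.01811861345062714
top [130 150  11  13  69] [136. 155.] [0.6549 0.3677]
top [137 194  13  15 142] [143. 201.] [0.5593 0.3463]
top [163 233  14  14 137] [169. 239.] [0.4843 0.2877]
top [143 235  12  15 121] [148. 242.] [0.4787 0.3294]
top [166 251  12  17 140] [172. 259.] [0.4452 0.2801]
top [148 253  11  17 138] [153. 262.] [0.4394 0.316 ]
scene [412 135  30  16 217] [425. 142.] [0.4467 0.301 ]
scene [458 136  19  15 114] [470. 142.] [0.4715 0.4201]
```

>>> {"api": "move_arm", "payload": {
  "rows": [0, 0, 0, 0, 0, 0, 0, 0, 0, 0, 0, 0, 0.1, 0, -0.5, 0, 0.1, 0, -1, 0, 0.1, 0, -1.5, 0, 0.1, 0, -2, 0, 0.1, 0, -2, 0],
  "fingers": 0.2093
}}

```text
clock: 21.78
tcp_pos: [0.5731, 0.3032, 0.2424]
orientation: [-3.138, -0.149, -0.001]
contact_force: [0.8, -0.1, -1.6]
grip_width: 0.0184
gripper_force: 6.3
```

```bash
python3 nuts.py
```

```text
21.77 [0.5731 0.3032 0.2424] [ 0.8409 -0.1118 -1.6337] [-0.0282 -0.1123  0.025 ] 0.018388569429357043
top [128 150   6   9  26] [131. 153.] [0.6584 0.3785]
top [133 190  14  15 142] [139. 198.] [0.5662 0.3537]
top [168 232  15  16 153] [175. 240.] [0.4828 0.2757]
top [142 236   9  15 109] [146. 244.] [0.4748 0.3323]
top [167 251  11  17 142] [172. 259.] [0.4446 0.2792]
top [148 254  12  17 138] [154. 262.] [0.4388 0.3148]
scene [463 128  17  11  87] [474. 133.] [0.4352 0.4498]
scene [423 135  15  15  96] [428. 141.] [0.4415 0.3133]
scene [412 138  12  15 107] [417. 144.] [0.4507 0.2763]
```

```bash
python3 - <<'E'
import cv2,numpy as np,glob
a=cv2.imread("pics/n_top_21.8.png");b=cv2.imread("pics/n_scene_21.8.png")
a=cv2.resize(a[165:295,90:230],(400,371),interpolation=cv2.INTER_CUBIC);b=cv2.resize(b[80:210,360:500],(400,371),interpolation=cv2.INTER_CUBIC)
cv2.imwrite("pics/dump.png",cv2.convertScaleAbs(np.hstack([a,b]),alpha=1.6))
E
```

```text
(no output)
```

View pics/dump.png

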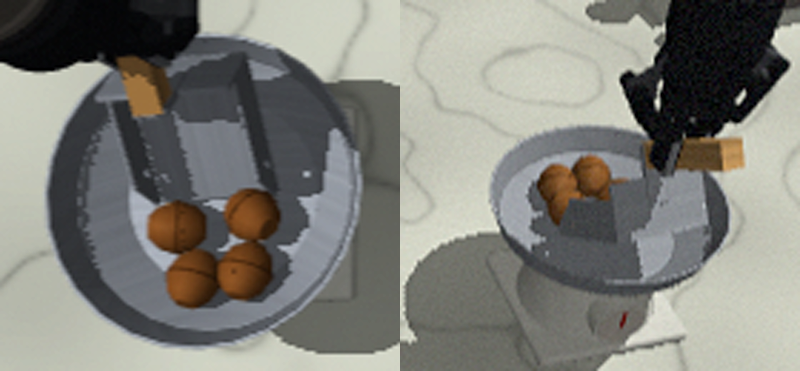

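All four walnuts lie in the dish, and the scoop hangs nose-down, empty and clear of them. I'll tighten the grip, then lift back and up.

>>> {"api": "move_arm", "payload": {
  "rows": [0, 0, 0, 0, 0, 0, 0, 0, 0.3, 0, -0.5, 0, 0.6, 0, -1.2, 0, 1, 0, -2.5, 0, 1, 0, -4.5, 0, 1, 0, -6.5, 0, 1, 0, -8.5, 0, 1, 0, -9.5, 0],
  "fingers": 0.195,
  "newtons": 120
}}

```text
clock: 23.0
tcp_pos: [0.5833, 0.3041, 0.3389]
orientation: [-3.137, -0.149, -0.003]
contact_force: [0.6, -0.1, -1.4]
grip_width: 0.0174
gripper_force: 37.0
```

```bash
python3 nuts.py; python3 go.py .609 -0.277 .30 14.35
```

```text
23.0 [0.5833 0.3041 0.3389] [ 0.6067 -0.1099 -1.4151] [ 0.0206 -0.0183  0.0119] 0.01737390110159988
top [107 172  16  17 185] [114. 181.] [0.6007 0.4071]
top [185 229  11  15 127] [190. 235.] [0.4929 0.2469]
top [142 236   9  15 108] [146. 244.] [0.4747 0.3323]
top [167 251  11  17 142] [172. 259.] [0.4448 0.2793]
top [149 254  11  17 134] [154. 262.] [0.4388 0.3148]
scene [488  92  10  12  88] [493.  97.] [0.2899 0.5787]
scene [423 136  21  16 164] [433. 144.] [0.4568 0.3205]
scene [412 138  10  12  87] [416. 143.] [0.4448 0.2774]
scene [406 152   9   7  47] [410. 155.] [0.4852 0.2439]
t 23.1 head 5.45 tilt 0.13 shift [-2.96 58.1   3.76] twist -8.9 j7 -1.71
```

Four nuts are confirmed in the dish. Next is travelling to the rest.

```bash
python3 go.py .5276 -0.2988 .30 14.5
```

```text
t 23.1 head 5.45 tilt 0.13 shift [-11.27  59.5    3.74] twist -9.05 j7 -1.71
```

>>> {"api": "move_arm", "payload": {
  "rows": [-0.3, 1, 0, 0, -1, 4, 0, -0.6, -2, 8, 0, -1.2, -3, 12, 0, -1.8, -4, 16, 0, -2.5, -5, 20, 0, -3.1, -6, 24, 0, -3.7, -6.8, 27, 0, -4.2, -7.3, 29, 0.3, -4.5, -7.5, 30, 0.5, -4.6]
}}

```text
clock: 24.35
tcp_pos: [0.5355, -0.0036, 0.3311]
orientation: [-3.13, -0.271, 0.002]
contact_force: [-1.3, 0.7, -1.8]
grip_width: 0.0175
gripper_force: 36.9
```

```bash
python3 go.py .5276 -0.2988 .27 14.5
```

```text
t 24.35 head 9.91 tilt 0.08 shift [-5.85 28.95  6.11] twist -4.59 j7 -1.26
```

>>> {"api": "move_arm", "payload": {
  "rows": [-0.2, 1, 0, -0.2, -0.8, 4, 0.5, -0.8, -1.6, 8, 1, -1.4, -2.4, 12, 1.5, -2, -3.2, 16, 2, -2.7, -4, 20, 3, -3.3, -4.8, 24, 4, -3.9, -5.5, 27, 5, -4.4, -5.8, 28.6, 5.8, -4.6, -5.9, 29, 6.1, -4.6]
}}

```text
clock: 25.6
tcp_pos: [0.5287, -0.2982, 0.27]
orientation: [-3.116, -0.399, 0.002]
contact_force: [0.1, 0.5, -1.2]
grip_width: 0.0172
gripper_force: 37.0
```

```bash
python3 go.py .5276 -0.2988 .18 14.5;python3 - <<'E'
from h import *
t=r.grab_frame("top");w=r.grab_frame("wrist");s=r.grab_frame("scene")
cv2.imwrite("pics/rest_t.png",t);cv2.imwrite("pics/rest_s.png",s)
for n,im in(("top",t),("scene",s),("wrist",w)):
    hsv=cv2.cvtColor(im,cv2.COLOR_BGR2HSV).astype(int)
    H,S,V=hsv[...,0],hsv[...,1],hsv[...,2]
    k=(((S<70)&(H>95)&(H<125)&(V>35)) if n!="wrist" else ((S>110)&(H<22)&(V>90))).astype(np.uint8)
    if n=="top":k[:,:400]=0
    if n=="scene":k[:,300:]=0;k[:120]=0
    N,l,st,c=cv2.connectedComponentsWithStats(k)
    for i in range(1,N):
        if st[i,4]>80: print(n,st[i],c[i].round())
E
```

```text
t 25.6 head 14.59 tilt 0.08 shift [-0.11  0.03  9.  ] twist 0.09 j7 -0.52
top [ 457  204   49   63 1771] [476. 238.]
scene [169 141  44  41 809] [191. 164.]
wrist [ 516    0  124   93 8637] [587.  39.]
wrist [  274    94   114   195 15205] [326. 178.]
wrist [374 113  14  65 650] [380. 144.]
wrist [309 314  34  11 289] [325. 320.]
```

>>> {"api": "move_arm", "payload": {
  "rows": [0, 0, 1, 0, 0, 0, 3, 0, 0, 0, 5, 0, 0, 0, 7, 0, 0, 0, 8.5, 0, 0, 0, 9.3, 0, 0, 0, 9.7, 0, 0, 0, 9.7, 0],
  "fingers": 0.206
}}

```text
clock: 26.75
tcp_pos: [0.5291, -0.2977, 0.1739]
orientation: [3.116, 0.4, 0.0]
contact_force: [0.9, 0.7, -2.1]
grip_width: 0.0179
gripper_force: 20.9
```

>>> {"api": "move_arm", "payload": {
  "rows": [0, 0, 0.3, 0, 0, 0, 0.6, 0, 0, 0, 0.6, 0]
}}

```text
clock: 27.12
tcp_pos: [0.529, -0.2974, 0.1676]
orientation: [-3.116, -0.4, 0.0]
contact_force: [0.1, 0.5, -2.3]
grip_width: 0.0176
gripper_force: 20.9
```

>>> {"api": "move_arm", "payload": {
  "rows": [0, 0, 0.3, 0, 0, 0, 0.6, 0, 0, 0, 0.6, 0]
}}

```text
clock: 27.5
tcp_pos: [0.5289, -0.2974, 0.1614]
orientation: [-3.116, -0.4, 0.001]
contact_force: [0.7, 0.5, -1.3]
grip_width: 0.0176
gripper_force: 20.9
```

>>> {"api": "move_arm", "payload": {
  "rows": [0, 0, 0.3, 0, 0, 0, 0.6, 0, 0, 0, 0.6, 0]
}}

```text
clock: 27.88
tcp_pos: [0.5289, -0.2974, 0.1555]
orientation: [-3.116, -0.4, 0.001]
contact_force: [-0.1, 0.1, -1.0]
grip_width: 0.0176
gripper_force: 20.9
```

>>> {"api": "move_arm", "payload": {
  "rows": [0, 0, 0.3, 0, 0, 0, 0.6, 0, 0, 0, 0.6, 0]
}}

```text
clock: 28.25
tcp_pos: [0.5329, -0.2971, 0.1521]
orientation: [3.115, 0.403, 0.011]
contact_force: [5.7, 3.8, 10.3]
grip_width: 0.0176
gripper_force: 22.3
```

The lip met the board at about TCP z 0.155, so the tilt is about 40°. I'll follow the arc down with a loose grip so the scoop levels itself.

>>> {"api": "move_arm", "payload": {
  "rows": [0.5, 0, -0.1, 0, 1, 0, 0, 0, 1.7, 0, 0.5, 0, 2.5, 0, 1, 0, 3.1, 0, 1.5, 0, 3.8, 0, 2, 0, 4.3, 0, 2.5, 0, 4.8, 0, 3, 0, 5.3, 0, 3.5, 0, 5.3, 0, 3.5, 0],
  "fingers": 0.2085
}}

```text
clock: 29.5
tcp_pos: [0.5806, -0.2838, 0.1142]
orientation: [-3.116, -0.401, 0.001]
contact_force: [-0.3, 0.4, -1.9]
grip_width: 0.0181
gripper_force: 9.0
```

>>> {"api": "move_arm", "payload": {
  "rows": [0.1, 0, 0.5, 0, 0.6, 0, 1, 0, 1, 0, 1.5, 0, 1.4, 0, 2, 0, 1.7, 0, 2.4, 0, 2, 0, 2.9, 0, 2.2, 0, 3.3, 0, 2.4, 0, 3.6, 0, 2.4, 0, 3.6, 0]
}}

```text
clock: 30.62
tcp_pos: [0.6036, -0.2779, 0.0785]
orientation: [-3.116, -0.401, 0.0]
contact_force: [0.3, 0.7, -2.1]
grip_width: 0.0183
gripper_force: 8.8
```

```bash
python3 go.py .6052 -0.279 .0747 14.5;python3 - <<'E'
from h import *
t=r.grab_frame("top");s=r.grab_frame("scene")
for n,im in(("top",t),("scene",s)):
    hsv=cv2.cvtColor(im,cv2.COLOR_BGR2HSV).astype(int)
    H,S,V=hsv[...,0],hsv[...,1],hsv[...,2]
    k=((S<70)&(H>95)&(H<125)&(V>35)).astype(np.uint8)
    if n=="top":k[:,:400]=0
    if n=="scene":k[:,300:]=0;k[:120]=0
    N,l,st,c=cv2.connectedComponentsWithStats(k)
    for i in range(1,N):
        if st[i,4]>80:
            print(n,st[i],c[i].round()); 
            if n=="top": print(ray("top",cv2.boxPoints(cv2.minAreaRect(biggest(l==i))),.012)[:,:2])
E
```

```text
t 30.62 head 14.65 tilt 0.01 shift [0.13 0.14 0.38] twist 0.15 j7 -0.46
```

>>> {"api": "move_arm", "payload": {
  "rows": [0.1, 0.1, 0.1, 0.1, 0.1, 0.1, 0.2, 0.1, 0.1, 0.1, 0.3, 0.1, 0.1, 0.1, 0.4, 0.1, 0.1, 0.1, 0.4, 0.1]
}}

```text
clock: 31.35
tcp_pos: [0.6064, -0.2785, 0.0759]
orientation: [3.116, 0.399, 0.005]
contact_force: [1.6, 2.7, 6.1]
grip_width: 0.0177
gripper_force: 9.9
```

```bash
python3 - <<'E'
from h import *
o=r.get_obs();print(o["contact_force"],o["moment"])
w=r.grab_frame("wrist");cv2.imwrite("pics/w_end.png",w);p=r.camera_params("wrist")
g=np.array([.6052,-.279]);d=np.array([np.cos(np.radians(14.5)),np.sin(np.radians(14.5))]);n=np.array([-d[1],d[0]])
for z in(.089,):
    print("expected handle end",proj("wrist",[[*(g+.071*d+s*.009*n),z] for s in(1,-1)],p))
    print("expected backwall top corners",proj("wrist",[[*(g-.040*d+s*.042*n),.060] for s in(1,-1)],p))
for n in("w1","tr_w","w_end"):
    hsv=cv2.cvtColor(cv2.imread(f"pics/{n}.png"),cv2.COLOR_BGR2HSV).astype(int)
    k=((hsv[...,1]>90)&(hsv[...,0]<24)&(hsv[...,2]>90));k[:, :250]=0;k[:,420:]=0
    c=biggest(k)[:,0];top=c[:,1].min();xs=c[abs(c[:,1]-top-8)<2][:,0];print(n,"end row",top,"cols",xs.min(),xs.max())
E
```

```text
[1.568 2.742 6.07 ] [ 0.4527 -0.2373 -0.067 ]
expected handle end [[298.7964 129.3491]
 [351.0445 129.462 ]]
expected backwall top corners [[246.9231 331.4782]
 [402.823  331.7081]]
w1 end row 114 cols 317 348
tr_w end row 127 cols 300 350
w_end end row 128 cols 302 351
```

The handle end sits where it does when the scoop is level (row 128), and the scoop is about 1 mm off its original seated height. I'll release it.

>>> {"api": "move_arm", "payload": {
  "rows": [0, 0, -0.05, 0, 0, 0, -0.05, 0, 0, 0, 0, 0, 0, 0, 0, 0, 0, 0, 0, 0],
  "fingers": 0.3
}}

```text
clock: 32.02
tcp_pos: [0.6047, -0.2788, 0.0747]
orientation: [-3.116, -0.398, 0.0]
contact_force: [0.0, 0.0, 0.1]
grip_width: 0.0256
gripper_force: 0.0
```

>>> {"api": "move_arm", "payload": {
  "rows": [0, 0, 0, 0, 0, 0, 0, 0, 0, 0, 0, 0, 0, 0, 0, 0],
  "fingers": 0.9
}}

```text
clock: 32.52
tcp_pos: [0.6047, -0.2788, 0.0748]
orientation: [3.116, 0.398, -0.0]
contact_force: [1.2, 0.1, -0.3]
grip_width: 0.0767
gripper_force: 0.0
```

>>> {"api": "move_arm", "payload": {
  "rows": [0, 0, -1, 0, 0, 0, -3, 0, 0, 0, -6, 0, 0, 0, -9, 0, 0, 0, -12, 0, 0, 0, -14, 0, 0, 0, -14, 0]
}}

```text
clock: 33.4
tcp_pos: [0.6055, -0.2794, 0.2169]
orientation: [3.115, 0.397, 0.005]
contact_force: [-0.4, 0.1, -0.8]
grip_width: 0.0768
gripper_force: 0.0
```

>>> {"api": "move_arm", "payload": {
  "rows": [1, -5, -1, 0, 2, -11, -2, 0, 3, -17, -3, 0, 4, -23, -4, 0, 5, -29, -4, 0, 5, -35, -4, 0, 5, -39, -4, 0, 5, -40, -4, 0]
}}

```text
clock: 34.4
tcp_pos: [0.5513, 0.1246, 0.2534]
orientation: [-3.115, -0.406, 0.004]
contact_force: [0.2, -0.7, 0.3]
grip_width: 0.0769
gripper_force: 0.0
```

```bash
python3 - <<'E'
from h import *
t=r.grab_frame("top");cv2.imwrite("pics/top1.png",t)
s=open("m.py").read().replace("top0","top1").split("crop=")[0]
exec(s)
a=cv2.imread("pics/top0.png").astype(int);d=abs(a-t).max(2)
for n,(u,v) in dict(pepper=(246,137),salt=(393,285),honey=(396,125)).items(): print(n,"px changed",(d[v-20:v+20,u-20:u+20]>40).sum())
print(r.get_obs()["clock"])
E
python3 nuts.py
```

```text
tray(252x108) centre [ 0.5148 -0.0008] size 0.25349342823028564 0.1065048798918724 ang 5.297789096832275
handle(112x18) centre [ 0.613  -0.2572] size 0.11068261414766312 0.05279606208205223 ang 14.792454719543457
rest(160x130) centre [ 0.5176 -0.2448] size 0.1378280520439148 0.020953312516212463 ang 14.623795509338379
scoop steel centre [ 0.5158 -0.3072] size 0.11713124811649323 0.09865515679121017 ang 12.796974182128906
scale ((0.4760802984237671, 0.20824500918388367), 0.053261611610651016) [0.4772 0.2049]
pepper px changed 506
salt px changed 675
honey px changed 0
34.45
34.45 [0.5515 0.124  0.2536] [0.413  0.4169 0.1626] [0.053  0.0058 0.0047] 0.07691213958854987
scene [423 135  21  18 170] [433. 144.] [0.456  0.3204]
scene [412 138  10  12  90] [416. 143.] [0.4454 0.2772]
scene [406 152  11  12  89] [411. 157.] [0.4947 0.2456]
```

>>> {"api": "move_arm", "payload": {
  "rows": [-1, -5, 0, 0, -3, -11, 0, 0, -6, -17, 0, 0, -9, -23, 0, 0, -11, -29, 0, 0, -13, -35, 0, 0, -14, -40, 0, 0, -15, -43, 0, 0, -15, -43, 0, 0]
}}

```text
clock: 35.67
tcp_pos: [0.2993, 0.5007, 0.2542]
orientation: [3.115, 0.401, 0.001]
contact_force: [1.2, -0.9, 0.1]
grip_width: 0.0769
gripper_force: 0.0
```

```bash
python3 - <<'E'
from h import *
t=r.grab_frame("top");cv2.imwrite("pics/top1.png",t)
s=open("m.py").read().replace("top0","top1").split("P=ray(\"top\",big")[0]
exec(s)
a=cv2.imread("pics/top0.png").astype(int);d=abs(a-t).max(2)
for n,(u,v) in dict(pepper=(246,137),salt=(393,285),honey=(396,125)).items(): print(n,"px changed",(d[v-20:v+20,u-20:u+20]>40).sum())
E
python3 nuts.py
```

```text
35.73 [0.3008 0.4988 0.2545] [ 0.9427 -0.7048  1.1568] [-0.0266 -0.0113 -0.0384] 0.07669548474341928
top [185 227  11  15 114] [190. 234.] [0.4963 0.247 ]
top [142 238   9  13 100] [146. 244.] [0.4744 0.3327]
top [167 256  10  12  92] [171. 261.] [0.4411 0.2806]
top [148 260  11  10  87] [153. 264.] [0.4347 0.3161]
scene [423 135  21  17 159] [433. 143.] [0.4549 0.3208]
scene [412 138  10  12  83] [417. 143.] [0.4452 0.2779]
scene [407 152  10  12  82] [412. 157.] [0.4944 0.2465]Traceback (most recent call last):
  File "<stdin>", line 4, in <module>
  File "<string>", line 7
    
    ^
IndentationError: expected an indented block after function definition on line 6
```

```bash
python3 - <<'E'
from h import *
t=cv2.imread("pics/top1.png")
exec(open("m.py").read().replace("top0","top1").split("print(\"nuts")[0].replace('print("scale"','0 and print("scale"'))
a=cv2.imread("pics/top0.png").astype(int);d=abs(a-t).max(2)
for n,(u,v) in dict(pepper=(246,137),salt=(393,285),honey=(396,125)).items(): print(n,"px changed",(d[v-20:v+20,u-20:u+20]>40).sum())
E
```

```text
tray(252x108) centre [ 0.5147 -0.0008] size 0.2535880208015442 0.10650487244129181 ang 5.297782897949219
handle(112x18) centre [ 0.6175 -0.2734] size 0.11113441735506058 0.018118076026439667 ang 14.460939407348633
rest(160x130) centre [ 0.5345 -0.3   ] size 0.18000473082065582 0.13579005002975464 ang 14.361884117126465
scoop steel centre [ 0.5167 -0.3084] size 0.1156328096985817 0.10002293437719345 ang 14.880653381347656
pepper px changed 0
salt px changed 0
honey px changed 0
```

The scoop is level between the rails, 6 mm from where it started. The bystanders haven't moved, and four nuts are in the dish.

```bash
python3 -c "
from bench import r
print(r.hand_in())"
```

```text
the job is handed in; nothing more can be done
None
```

I handed the job in at about 36 s of the 72 s allowed: all four walnuts are in the scale's pan, the scoop lies level between the rails 6 mm from where it started, and nothing else moved; the simulator returned no verdict.

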